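# Load a soil vial into the dark-chamber reader

## Task

A capped soil vial lies in the loading tray of the vial reader, in front of its dark chamber. Press the reader's press bar down with one fingertip to raise the spring-closed light cover and, while it is held up, push the vial with the other fingertip along the tray and under the cover until it is fully home against the end stop; then draw back and let the cover close fully over it. Push the vial only, never lift it, and leave everything else on the bench standing where it is.

Things in the scene. Friction and masses are not known exactly. Their poses are not given: they have to be found in the camera images.
- reader: White vial reader, 250 mm long, fixed; origin on the bench below the mouth centre of its black dark chamber. x = push direction, along the grey tray into the chamber; y = left of that; z up. Tray, x -102 to 56 mm: flat floor 4 mm above the bench, 27 mm wide between rails 11 mm high. End stop at x = 56. The chamber's right wall (y = -13.5, 32.5 mm high) runs from x = 12 to 56 only.
- home (a point): Point fixed to the reader (same axes, 32 mm into the chamber, 15.8 mm above the bench) where the middle of the vial lies when it is fully home against the end stop.
- light_cover (a joint): Hinge angle, rad, of the black light cover, one piece with the press bar. 0 = shut, its front flap blocks the mouth; 1.18 = stop, fully raised. Spring-closed, about 3 to 7 N on the bar. Above 0.65 the vial passes under it; from 0.95 a fingertip in the middle of the tray can also go 10 mm past the mouth. Raised, it stands up between the fingers, top edge at most 68 mm above the bench.
- hinge (a point): Point of the cover's hinge line, above the mouth's left: reader y = +30 mm, 16 mm above the bench; the line is parallel to the reader's x. The cover's flap hangs from x = 0 to 2.5 mm; its lower edge is 13 mm above the bench when shut. Pushing against the flap along the tray cannot open it: only the bar does.
- bar_top (a point): Middle of the ribbed rubber pad on the press bar, the grey ledge left of the tray; moves with the cover. Pad 101 mm along the tray (reader x -91 to 10), 17 mm wide; press it anywhere, a fingertip may slide along it. Shut: y = +50 mm, 43 mm above the bench. A tip pressed straight down there to 17 mm above the bench raises the cover to about 1.0, to 13 mm the stop: pressing on would jam the sliding. Its edge swings to y = 73.
- vial_mid (a point): Middle (half-way along its axis) of the vial to load: glass with soil, black cap, 24 mm diameter, 48 mm long, 11 to 20 g, lying along the tray. Its z axis points to the cap, towards the robot; the flat cap end (22 mm wide, 5 to 27 mm above the bench) is 24 mm from this point. Its roll is arbitrary. At the start its front end is 8 to 24 mm before the mouth.
- vial_b: Bystander: vial of the same kind standing upright right of the tray, 24 mm diameter, 48 mm high; origin under its centre.
- vial_c: Bystander: another such vial standing upright right of the tray; origin under its centre.
- crucible: Bystander: porcelain crucible, 44 mm wide, 36 mm high, near the right front of the tray; origin under its centre.
- crucible_lid: Bystander: small porcelain crucible lid with a knob, 46 mm wide, 12 mm high, lying left of the press bar; origin under its centre.
- timer: Bystander: white bench timer, 66 mm square, 20 mm high, left of the chamber; origin under its centre.
- dropper: Bystander: small amber bottle with black cap, 34 mm diameter, 78 mm high, right of the housing; origin under its centre.
There are look-alikes about, which are no part of the job. What is shaped like the part that bears vial_mid but blue or green is not meant.

How it is judged:
By the outcome, as a careful person would: the job done as asked, in the order asked, and still so for the second after the job is handed in, with the robot touching nothing.
It also fails if it takes over 45 s, if anything falls off the work surface, if the arm or the gripper's body presses on something with over 40 N, if the wrist force passes 120 N, or if a joint passes its speed limit or range.

## Robot

A 6-joint arm with a two-finger parallel gripper is mounted at the origin on a cart in front of the work surface, level with it; the furniture and walls round the work are solid. World frame = base frame: x ahead of the robot, y to its left, z up, the work surface at z = 0. Lengths are in mm, angles in rad, forces in N, time in s.
With the tool pointing down it reaches from about 375 to 925 mm from the base axis. Payload 5.7 kg.
Tool frame: the origin (TCP) lies at the very end of the fingers, on their centre line; the grasp point (between the pads) lies 19 mm behind it; z points along the fingers, y is the line along which they close (so a half turn about z gives the same grasp; the last joint's range is limited). The gripper opens to 88 mm and grips with 3 to 60 N. Pads are 20 mm wide; open, the fingers measure 115 mm over their backs; the gripper's body (75 mm by 178 mm) begins 61 mm behind the grasp point.
Start: joints at [1.062, 0.359, 1.51, -0, 1.272, -0.115], TCP at [230.21, 554.045, 222.623] pointing down, gripper open.
Joint ranges: [-2.97, 2.97], [-1.01, 2.36], [0.21, 2.38], [-0.96, 4.11], [0.2, 2.71], [-2.98, 2.98]. Speed limits (rad/s): [2.39, 2.39, 3.14, 3.14, 3.14, 3.14].

## Interface

Orientations are given as [roll, pitch, yaw] about the fixed x, y, z axes, in that order (R = Rz(yaw) Ry(pitch) Rx(roll)).
In Python, from plant import manip gives the robot as it stands. The module is installed in compiled form; this text tells all that it offers.
- The arm moves only by the tool jog_arm, never from a script. Its argument "commands" is a list of rows, each an object of numbers: "grip": the closure, from -1 (fully open) to 1 (shut); "dx", "dy", "dz": the shift along the tool's x, y, z in mm; "roll": the turn about the tool's z in degrees. In form: [{"grip": .., "dx": .., "dy": .., "dz": .., "roll": ..}, ...]. A call has 1 to 10 rows; each row shifts and turns the commanded pose from where the row before left it, along the tool's axes as they then stand; what a row does not reach is not made up. A row lasts 1/8 s, in which the tool goes at most 62.5 mm and 10.7 degrees, less where a joint would pass 70% of its speed; a pose out of reach is approached as far as the arm can. A call with a gripper value outside its range is refused whole. The fingers move at their own pace and stop on an object; "force" is the grip in N (left out, the last holds). Time passes only in rows, so rows that do not move let the fingers close. It gives the time, the measured TCP pose, the force, the opening and the grip force at its end, in the units of the state.
- manip.sense(): the state, without advancing time (a new reading comes with each control period).
- manip.read_camera(name): name is "scene" or "side" or "wrist"; returns a dict with "frame" (400x640x3 uint8, red, green, blue), "fx", "fy", "cx", "cy" (pixels), "dist" ([k1, k2, p1, p2, k3] as OpenCV has them; the pictures are not rectified), "extrinsics" (4x4, takes a point from camera to world coordinates). Camera axes: x right, y down, z forward; pixel columns grow to the right and rows downward; lengths in mm; the calibration is good to about 2 mm. A picture is of the moment at which its call begins. There is no depth.
- manip.finish_job(): hands the job in; it is judged then, once.
Trained networks look in a picture, given as the dict that the camera call returned (one of the last four; its "shot" number tells which), for a name from the list of things; names that differ only in an ending like _2 or _b are one class to them, and where a whole thing is asked for, a point or a joint stands for the part that bears it (a point fixed in the world has none). Each returns a list of dicts, best first, with "p" (0 to 1); they miss things now and then, are a little off and sometimes report something else, mostly with a low value. They report only what shows in the picture. A call takes as long as a camera call. They do not tell look-alikes from the thing itself.
- manip.search_frame(picture, thing): "extent" ([left, top, width, height] as shares, 0 to 1, of the picture: columns of its width, rows of its height, round what is visible of it).
The state is a dict: "t": time; "qpos": joint angles; "joint_vel": joint speeds; "joint_torque": joint torques, N m; "eef_pos": TCP position; "tcp_rot": TCP orientation; "contact_force": force on the tool from outside, world axes, zero at the start; "ft_torque": the same for the moment, N m; "gripper_width": opening from 0.0 (shut) to 1.0 (fully open); "grip_force": force on a finger pad.
Only numpy, scipy, OpenCV 4.12 (cv2) and the standard library are available. Lean on these libraries where they do the work, as an engineer would, in place of code of your own. Each camera call takes 0.05 s, during which the arm holds its last target. There are 200 camera calls.

## Working session

There is one attempt and no reset: what is moved stays moved. The work goes in short steps, Python scripts to look and compute and a tool call to move; the robot and the scene stay as the last step left them, time stands still between calls to the robot, and variables do not carry over. Pictures are saved under pics/ and viewed, at most 10 in all, crops included, and the job is handed in when it is done.

Besides the shell and the picture viewer there is one more tool, called after "Call:" as name(argument=value, ...) on one line, values as JSON. jog_arm: Moves the arm, as the interface text tells. Its arguments: {"type":"object","properties":{"commands":{"type":"array"},"force":{"type":"number"}},"required":["commands"]}

```bash
mkdir -p pics; cat > h.py <<'E'
import numpy as np, cv2
from plant import manip
def cam(n,save=None):
    p=manip.read_camera(n)
    if save: cv2.imwrite(f'pics/{save}.png',p['frame'][:,:,::-1])
    return p
def ray(p,u,v):
    K=np.array([[p['fx'],0,p['cx']],[0,p['fy'],p['cy']],[0,0,1]])
    n=cv2.undistortPoints(np.array([[[u,v]]],float),K,np.array(p['dist'],float))[0,0]
    T=np.array(p['extrinsics']); return T[:3,3],T[:3,:3]@np.array([n[0],n[1],1])
def atz(p,u,v,z):
    o,d=ray(p,u,v); return o+d*(z-o[2])/d[2]
def proj(p,X):
    K=np.array([[p['fx'],0,p['cx']],[0,p['fy'],p['cy']],[0,0,1]])
    T=np.linalg.inv(np.array(p['extrinsics']))
    return cv2.projectPoints(np.atleast_2d(np.array(X,float)),cv2.Rodrigues(T[:3,:3])[0],T[:3,3],K,np.array(p['dist'],float))[0][:,0]
E
python3 - <<'E'
from h import *
print({k:np.round(v,3) if not isinstance(v,(int,float)) else v for k,v in manip.sense().items()})
for n in ['scene','side','wrist']:
    p=cam(n,n+'0'); print(n,np.round(p['extrinsics'],2).tolist(),p['fx'])
    for t in ['reader','light_cover','bar_top','vial_mid','crucible','crucible_lid','timer','dropper']:
        for r in manip.search_frame(p,t)[:4]:
            e=r['extent'];print(n,t,round(r['p'],2),[round(a*b) for a,b in zip(e,[640,400,640,400])])
a=[cv2.imread(f'pics/{n}0.png') for n in ['scene','side']]
E
```

```text
{'t': 0.0, 'qpos': array([ 1.062,  0.36 ,  1.511, -0.   ,  1.272, -0.115]), 'joint_vel': array([-0.001, -0.002,  0.   , -0.002, -0.   , -0.001]), 'joint_torque': array([-2.0000e-03, -5.1535e+01, -2.7073e+01,  6.7000e-02,  3.5000e-02,
       -0.0000e+00]), 'eef_pos': array([229.908, 553.473, 221.808]), 'tcp_rot': array([-3.14 , -0.   ,  2.748]), 'contact_force': array([-0.034,  0.785, -0.065]), 'ft_torque': array([-0.011, -0.032,  0.044]), 'grip_force': 0.0, 'gripper_width': 0.9962989293313246}
scene [[0.58, -0.34, 0.74, -46.83], [-0.81, -0.25, 0.53, -462.15], [0.0, -0.91, -0.42, 430.51], [0.0, 0.0, 0.0, 1.0]] 397.7873386360921
scene reader 0.63 [293, 186, 98, 79]
scene light_cover 0.6 [294, 211, 68, 34]
scene vial_mid 0.93 [274, 271, 23, 12]
scene vial_mid 0.87 [317, 281, 24, 22]
scene vial_mid 0.83 [320, 233, 20, 18]
scene crucible 0.76 [354, 252, 24, 26]
scene crucible_lid 0.46 [275, 230, 19, 12]
scene timer 0.94 [296, 202, 30, 14]
scene dropper 0.95 [384, 203, 20, 37]
side [[1.0, -0.0, -0.02, 577.03], [0.01, -0.62, 0.78, -760.4], [-0.02, -0.78, -0.62, 666.99], [0.0, 0.0, 0.0, 1.0]] 489.7876393824567
side reader 0.85 [274, 198, 133, 63]
side light_cover 0.75 [276, 209, 83, 34]
side bar_top 0.74 [274, 211, 81, 34]
side vial_mid 0.71 [333, 294, 17, 36]
side vial_mid 0.65 [287, 237, 25, 10]
side vial_mid 0.64 [219, 269, 25, 12]
side vial_mid 0.57 [310, 170, 23, 10]
side crucible_lid 0.44 [282, 205, 23, 7]
side timer 0.56 [336, 190, 32, 26]
side dropper 0.95 [356, 242, 23, 40]
side dropper 0.49 [290, 234, 22, 15]
wrist [[0.38, 0.89, 0.23, 167.23], [0.92, -0.37, -0.09, 579.35], [0.0, 0.25, -0.97, 383.08], [0.0, 0.0, 0.0, 1.0]] 332.161477311311
```

```bash
python3 - <<'E'
import cv2
a=cv2.imread('pics/scene0.png')[160:330,230:430];b=cv2.imread('pics/side0.png')[150:340,200:430]
cv2.imwrite('pics/c1.png',cv2.resize(a,(700,595),interpolation=2)); cv2.imwrite('pics/c2.png',cv2.resize(b,None,fx=3.1,fy=3.1,interpolation=2))
E
```

```text
(no output)
```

View pics/c1.png

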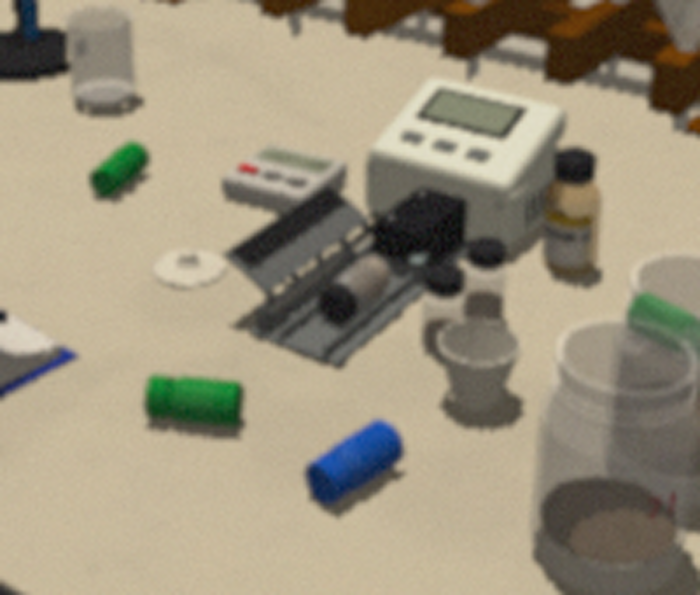

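View pics/c2.png

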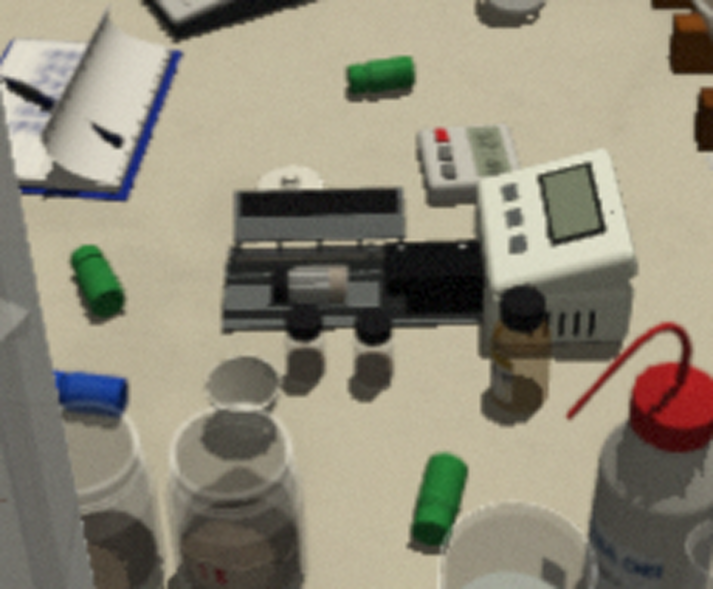

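The loading vial is the clear-glass one with a black cap in the tray, at scene px (331,242) and side px (303,242). These could be mistaken for it:
- green: scene (285,274), (264,208) and (417,252); side (231,240) and others
- blue: scene (331,291)
- upright vials b and c: scene (357,252) and (369,240)

The crops show the tray one clearly, lying between the rails.

```bash
python3 - <<'E'
from h import *
s=cam('side');c=cam('scene')
for n,p,pts in [('side',s,[(276.8,215.8),(330,214.8)]),('scene',c,[(301.4,233.4),(330.6,217.1)])]:
    A=[atz(p,u,v,43) for u,v in pts]; d=A[1]-A[0]
    print(n,np.round(A,1).tolist(),'len',np.linalg.norm(d),'yaw',np.degrees(np.arctan2(d[1],d[0])))
# vial: cap end & front
for n,p,pts in [('side',s,[(293,241),(312,241.5)]),('scene',c,[(327,246),(339,237.5)])]:
    print(n,'vial',np.round([atz(p,u,v,16) for u,v in pts],1).tolist())
E
```

```text
side [[490.9, -34.6, 43.0], [595.0, -32.0, 43.0]] len 104.12447648668397 yaw 1.415638862386484
scene [[492.6, -32.7, 43.0], [585.2, -39.8, 43.0]] len 92.8163287317889 yaw -4.403218002400676
side vial [[523.4, -77.6, 16.0], [560.0, -79.0, 16.0]]
scene vial [[519.6, -76.0, 16.0], [562.2, -76.9, 16.0]]
```

View pics/scene0.png

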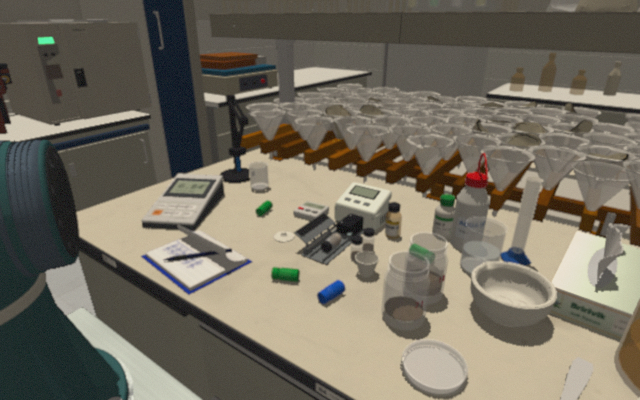

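View pics/side0.png

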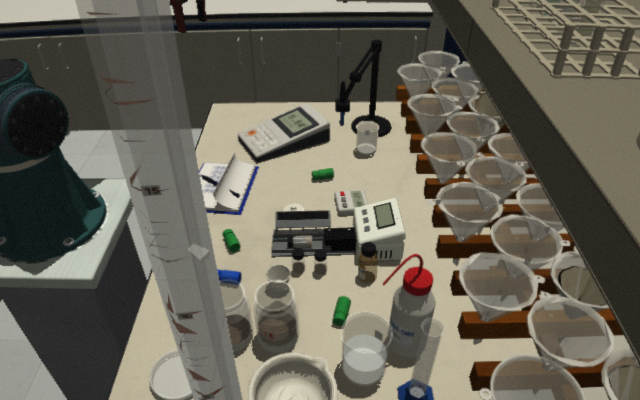

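The bench around the reader is clear at z ≈ 220, and the tall glassware stands right and beyond. I'll swing over above the tray.

Call:
jog_arm(commands=[{"dx":-40,"dy":-38},{"dx":-44,"dy":-42},{"dx":-44,"dy":-42},{"dx":-44,"dy":-42},{"dx":-44,"dy":-42},{"dx":-44,"dy":-42},{"dx":-44,"dy":-42},{"dx":-44,"dy":-42},{"dx":-44,"dy":-42},{"dx":-44,"dy":-42}])

```text
validation failed for argument at $.co...
```

Call:
jog_arm(commands=[{"dx":-40,"dy":-36},{"dx":-7,"dy":-7,"dz":10},{"roll":-7.5,"dz":20},{"roll":-7.5,"dz":20},{"roll":-7.5,"dz":20},{"dz":0},{"dz":0}])

```text
validation failed for argument at $.co...
```

```bash
python3 - <<'E'
from h import *
p=cam('wrist','w1'); s=manip.sense(); print(s['eef_pos'],s['tcp_rot'],s['contact_force'],s['t'],np.round(p['extrinsics'],3).tolist())
for t in ['reader','light_cover','bar_top','vial_mid','crucible','crucible_lid','timer']:
    for r in manip.search_frame(p,t)[:3]:
        e=r['extent'];print(t,round(r['p'],2),[round(a*b) for a,b in zip(e,[640,400,640,400])])
E
```

```text
[230.21927248 554.05995841 222.63482478] [-3.14152326e+00 -2.78002561e-06  2.74778112e+00] [ 0.20771593 -0.48387098 -0.368964  ] 1.5 [[0.385, 0.894, 0.229, 167.228], [0.923, -0.373, -0.094, 579.35], [0.001, 0.247, -0.969, 383.061], [0.0, 0.0, 0.0, 1.0]]
```

View pics/w1.png

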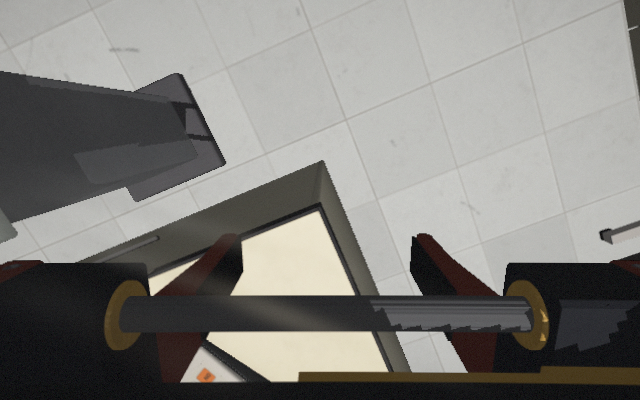

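The moves were refused because every row needs all its fields, so the arm has not moved. The wrist picture shows the fingertips at (235,240) and (420,240), with image up pointing along tool +x. I'll hover a little further ahead so the tray is in view.

Call:
jog_arm(commands=[{"grip":-1,"dx":-40,"dy":-38,"dz":0,"roll":0},{"grip":-1,"dx":-46,"dy":-41,"dz":0,"roll":0},{"grip":-1,"dx":-46,"dy":-41,"dz":0,"roll":0},{"grip":-1,"dx":-46,"dy":-41,"dz":0,"roll":0},{"grip":-1,"dx":-46,"dy":-41,"dz":0,"roll":0},{"grip":-1,"dx":-46,"dy":-41,"dz":0,"roll":0},{"grip":-1,"dx":-46,"dy":-41,"dz":0,"roll":0},{"grip":-1,"dx":-46,"dy":-41,"dz":0,"roll":0},{"grip":-1,"dx":-46,"dy":-41,"dz":0,"roll":0},{"grip":-1,"dx":-46,"dy":-41,"dz":0,"roll":0}])

```text
t: 3.1
eef_pos: [494.1, 2.0, 223.0]
tcp_rot: [3.141, 0.001, 2.747]
contact_force: [0.2, 0.2, 0.1]
gripper_width: 1.005
grip_force: 0.0
```

Call:
jog_arm(commands=[{"grip":-1,"dx":-39,"dy":-15,"dz":0,"roll":0},{"grip":-1,"dx":-39,"dy":-14,"dz":0,"roll":0},{"grip":-1,"dx":0,"dy":0,"dz":20,"roll":-7.5},{"grip":-1,"dx":0,"dy":0,"dz":25,"roll":-7.5},{"grip":-1,"dx":0,"dy":0,"dz":25,"roll":-7.5},{"grip":-1,"dx":0,"dy":0,"dz":0,"roll":0},{"grip":-1,"dx":0,"dy":0,"dz":0,"roll":0}])

```text
t: 3.98
eef_pos: [554.8, -52.8, 153.5]
tcp_rot: [-3.141, 0.001, 3.138]
contact_force: [0.3, -0.5, 0.0]
gripper_width: 1.006
grip_force: 0.0
```

```bash
python3 - <<'E'
from h import *
p=cam('wrist','w2'); s=manip.sense(); print(s['eef_pos'],s['tcp_rot'],s['contact_force'],s['t'],np.round(p['extrinsics'],3).tolist())
for t in ['bar_top','vial_mid','crucible']:
    for r in manip.search_frame(p,t)[:3]:
        e=r['extent'];print(t,round(r['p'],2),[round(a*b) for a,b in zip(e,[640,400,640,400])])
E
```

```text
[555.08164014 -52.85313328 153.82323485] [-3.14112733e+00  1.82495286e-03  3.13850284e+00] [-0.34854154 -0.91438452  0.22917482] 4.025 [[0.004, 0.969, 0.248, 486.473], [1.0, -0.005, -0.0, -53.029], [0.001, 0.248, -0.969, 313.836], [0.0, 0.0, 0.0, 1.0]]
bar_top 0.56 [285, 119, 89, 175]
vial_mid 0.82 [276, 0, 63, 38]
vial_mid 0.69 [175, 0, 33, 56]
vial_mid 0.68 [102, 239, 68, 29]
crucible 0.49 [202, 282, 44, 68]
```

View pics/w2.png

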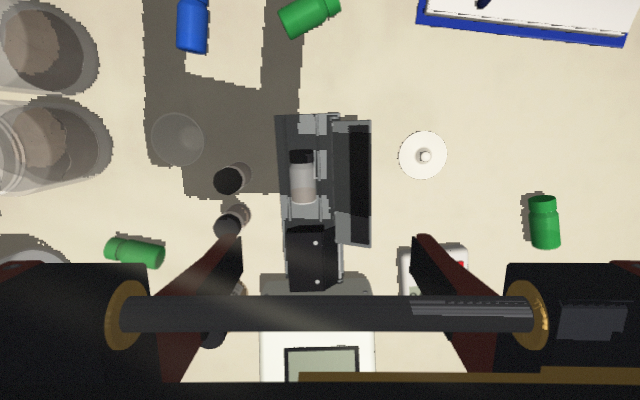

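```bash
python3 - <<'E'
import cv2
a=cv2.imread('pics/w2.png')[105:300,195:385]
cv2.imwrite('pics/c3.png',cv2.resize(a,None,fx=3,fy=3,interpolation=2))
E
```

```text
(no output)
```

View pics/c3.png

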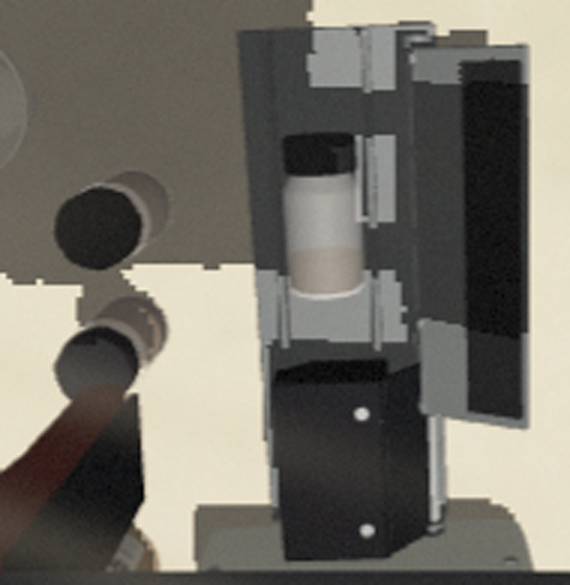

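```bash
python3 - <<'E'
from h import *
p=cam('wrist'); f=lambda cu,cv,z:np.round(atz(p,195+cu/3,105+cv/3,z)[:2],1)
print('pad',f(495,61,43),f(496,415,43)); print('padR/L',f(464,62,43),f(527,60,43),f(465,408,43),f(527,418,43))
print('rails z11',f(283,310,11),f(377,310,11),f(363,200,11), f(369,60,11)); print('entry L,R z4',f(240,31,4),f(400,28,4))
print('cap end',f(320,133,22),f(320,133,16),'front',f(325,297,12),f(325,297,16)); print('cap sides',f(285,160,16),f(356,160,16),'front sides',f(287,290,16),f(363,290,16))
for n,u,v,z in [('b',98,228,48),('c',97,365,48)]: print(n,f(u,v,z))
print('cover front edge',f(277,385,30),f(386,362,32))
for yaw in (0,-.02,.02):
  for x0 in (583,):
    pass
E
```

```text
pad [490.8 -26.1] [590.2 -23.5]
padR/L [491.  -34.3] [490.5 -17.6] [588.1 -32.5] [591.2 -14.5]
rails z11 [567.2 -87.8] [567.2 -58.3] [532.4 -62.3] [490.9 -60.1]
entry L,R z4 [482.5 -98.8] [481.7 -50.9]
cap end [511.2 -74.2] [511.7 -74.7] front [562.7 -74.5] [561.7 -74.2]
cap sides [519.6 -85.2] [519.7 -64.1] front sides [559.5 -85.8] [559.5 -62.4]
b [ 534.3 -132.8]
c [ 573.1 -136. ]
cover front edge [585.4 -88.2] [577.6 -55.3]
```

Pose estimate from the wrist view: reader origin ≈ (582,-74), yaw ≈ +1.5°. The vial's cap end is at reader x ≈ -69.5 and its front is 21 mm before the mouth. I'll set the finger spacing and go above the start point behind the cap.

Call:
jog_arm(commands=[{"grip":0.15,"dx":0,"dy":0,"dz":0,"roll":-1.6},{"grip":0.15,"dx":20,"dy":1,"dz":0,"roll":0},{"grip":0.15,"dx":20,"dy":1,"dz":0,"roll":0},{"grip":0.15,"dx":18,"dy":2,"dz":30,"roll":0},{"grip":0.15,"dx":0,"dy":0,"dz":30,"roll":0},{"grip":0.15,"dx":0,"dy":0,"dz":30,"roll":0},{"grip":0.15,"dx":0,"dy":0,"dz":0,"roll":0},{"grip":0.15,"dx":0,"dy":0,"dz":0,"roll":0}])

```text
t: 5.22
eef_pos: [496.7, -50.4, 63.4]
tcp_rot: [-3.141, 0.001, -3.114]
contact_force: [0.4, -0.1, 0.3]
gripper_width: 0.425
grip_force: 0.0
```

```bash
python3 - <<'E'
from h import *
p=cam('wrist'); s=cam('side'); st=manip.sense(); print(st['eef_pos'],st['tcp_rot'],st['contact_force'],st['gripper_width'],st['t'])
a=cv2.resize(s['frame'][170:270,250:410,::-1],None,fx=3.75,fy=3.75,interpolation=2)
b=cv2.resize(p['frame'][:,120:520,::-1],(200,200),interpolation=2)
a[:200,400:600]=b
cv2.imwrite('pics/c4.png',a)
E
```

```text
[497.20674763 -50.52678177  63.87879285] [-3.14088683e+00  2.11843522e-03 -3.11452210e+00] [-0.1416564   0.40778103  0.02410401] 0.4281093505232656 5.325
```

View pics/c4.png

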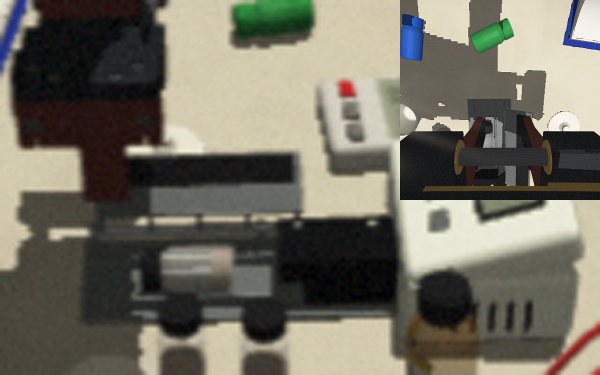

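The wrist inset shows the fingers straddling the tray and the bar. The side view puts the near fingertip around crop (105,200), behind the cap at (150,270). Pressing down now.

Call:
jog_arm(commands=[{"grip":0.15,"dx":0,"dy":0,"dz":12,"roll":0},{"grip":0.15,"dx":0,"dy":0,"dz":8,"roll":0},{"grip":0.15,"dx":0,"dy":0,"dz":7,"roll":0},{"grip":0.15,"dx":0,"dy":0,"dz":7,"roll":0},{"grip":0.15,"dx":0,"dy":0,"dz":6,"roll":0},{"grip":0.15,"dx":0,"dy":0,"dz":0,"roll":0},{"grip":0.15,"dx":0,"dy":0,"dz":0,"roll":0}])

```text
t: 6.2
eef_pos: [496.0, -48.3, 22.7]
tcp_rot: [3.139, -0.0, -3.116]
contact_force: [0.0, 10.4, 8.9]
gripper_width: 0.424
grip_force: 6.0
```

```bash
python3 - <<'E'
from h import *
p=cam('wrist'); s=cam('scene'); q=cam('side'); st=manip.sense(); print(st['eef_pos'],st['contact_force'],st['ft_torque'],st['grip_force'],st['t'])
a=cv2.resize(s['frame'][195:265,290:370,::-1],(400,350),interpolation=2)
b=cv2.resize(p['frame'][100:380,180:440,::-1],(390,420),interpolation=2)
c=cv2.resize(q['frame'][180:260,260:350,::-1],(270,240),interpolation=2)
o=np.zeros((600,800,3),np.uint8);o[:350,:400]=a;o[:420,405:795]=b;o[355:595,:270]=c
cv2.imwrite('pics/c5.png',o)
E
```

```text
[495.99499482 -48.35557851  22.75449324] [0.03235635 9.86035427 9.13696447] [ 2.09223066 -0.01706816 -0.00256409] 5.949051640927792 6.35
```

View pics/c5.png

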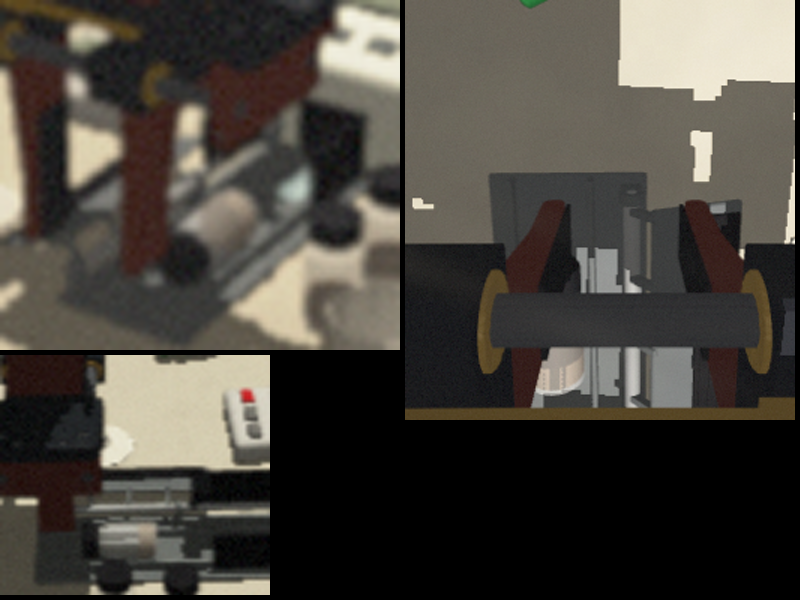

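The cover is rising and the tray finger stands behind the cap (scene inset (150,270)). The bar finger bears on the tilted pad, so the sideways force is expected. I'll widen slightly and press on to about 16 mm.

Call:
jog_arm(commands=[{"grip":0.08,"dx":0,"dy":0,"dz":2,"roll":0},{"grip":0.08,"dx":0,"dy":-0.5,"dz":2,"roll":0},{"grip":0.08,"dx":0,"dy":-0.5,"dz":2.5,"roll":0},{"grip":0.08,"dx":0,"dy":0,"dz":0,"roll":0},{"grip":0.08,"dx":0,"dy":0,"dz":0,"roll":0}])

```text
t: 6.98
eef_pos: [496.0, -48.7, 16.1]
tcp_rot: [3.138, -0.0, -3.117]
contact_force: [0.4, 14.0, 6.9]
gripper_width: 0.46
grip_force: 6.9
```

Call:
jog_arm(commands=[{"grip":0.08,"dx":-3,"dy":0,"dz":0,"roll":0},{"grip":0.08,"dx":-4,"dy":0,"dz":0,"roll":0},{"grip":0.08,"dx":-5,"dy":0,"dz":0,"roll":0},{"grip":0.08,"dx":-5,"dy":0,"dz":0,"roll":0},{"grip":0.08,"dx":-5,"dy":0,"dz":0,"roll":0},{"grip":0.08,"dx":-5,"dy":0,"dz":0,"roll":0},{"grip":0.08,"dx":-5,"dy":0,"dz":0,"roll":0},{"grip":0.08,"dx":-5,"dy":0,"dz":0,"roll":0},{"grip":0.08,"dx":-4,"dy":0,"dz":0,"roll":0},{"grip":0.08,"dx":0,"dy":0,"dz":0,"roll":0}])

```text
t: 8.22
eef_pos: [528.3, -46.1, 14.7]
tcp_rot: [3.135, -0.016, -3.115]
contact_force: [-12.6, 12.6, 15.0]
gripper_width: 0.457
grip_force: 10.0
```

```bash
python3 - <<'E'
from h import *
s=cam('scene'); q=cam('side'); p=cam('wrist');st=manip.sense(); print(st['eef_pos'],st['contact_force'],st['ft_torque'],st['grip_force'],st['t'])
a=cv2.resize(s['frame'][195:265,290:370,::-1],(400,350),interpolation=2)
c=cv2.resize(q['frame'][190:260,265:365,::-1],(390,273),interpolation=2)
b=cv2.resize(p['frame'][100:380,180:440,::-1],(260,280),interpolation=2)
o=np.zeros((600,800,3),np.uint8);o[:350,:400]=a;o[:273,405:795]=c;o[300:580,405:665]=b
cv2.imwrite('pics/c6.png',o)
E
```

```text
[528.3022099  -46.05369973  14.71841145] [-13.14472432  12.20753348  15.04304089] [2.54503796 2.42817377 0.28596779] 9.875616076096776 8.375
```

View pics/c6.png

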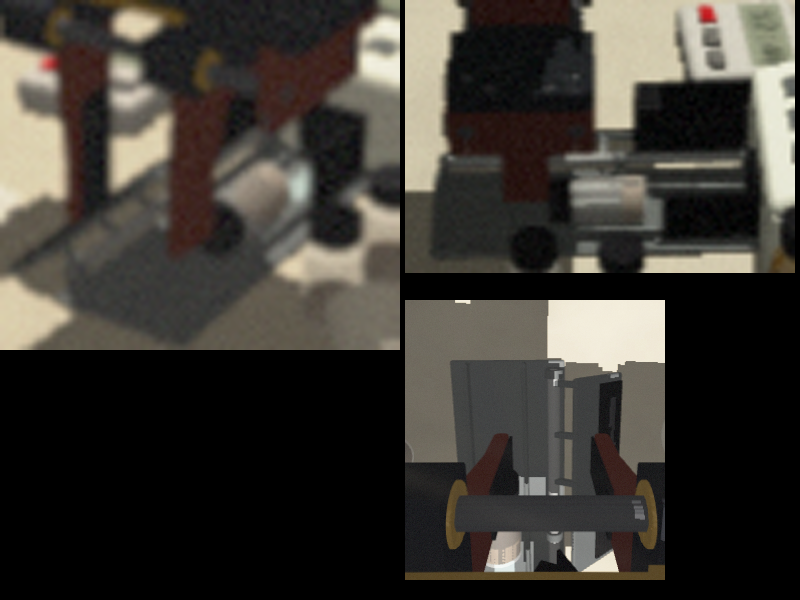

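Force x is -13 N with z at 14.7: the bar is at its stop and binding. I'll ease up about 2 mm and look at the forces.

Call:
jog_arm(commands=[{"grip":0.08,"dx":2,"dy":0,"dz":-1.5,"roll":0},{"grip":0.08,"dx":0,"dy":-1,"dz":-1,"roll":0},{"grip":0.08,"dx":0,"dy":0,"dz":0,"roll":0}])

```text
t: 8.75
eef_pos: [528.9, -46.9, 17.1]
tcp_rot: [3.135, -0.011, -3.116]
contact_force: [-7.0, 15.1, 6.2]
gripper_width: 0.463
grip_force: 7.2
```

The force direction matches the pad's tilt at the cover stop, so the bar is still wedged. I'll move the bar finger outward by widening.

Call:
jog_arm(commands=[{"grip":0.0,"dx":0,"dy":1,"dz":0,"roll":0},{"grip":0.0,"dx":0,"dy":0.5,"dz":0,"roll":0},{"grip":0.0,"dx":0,"dy":0,"dz":0,"roll":0}])

```text
t: 9.12
eef_pos: [531.3, -48.2, 17.7]
tcp_rot: [3.139, -0.007, -3.115]
contact_force: [-5.1, 3.5, 4.7]
gripper_width: 0.501
grip_force: 3.5
```

```bash
python3 - <<'E'
from h import *
q=cam('side');st=manip.sense(); print(st['eef_pos'],st['contact_force'],st['t'])
g=q['frame'].mean(2).astype(int)
for c in (330,338,346): print(c,g[200:236,c].tolist())
o=cv2.imread('pics/c6.png').mean(2)
for c in (330,338,346): print('stop',c,[int(o[int((r-190+.5)*3.9),405+int((c-265+.5)*3.9)]) for r in range(200,236)])
i0=cv2.imread('pics/side0.png').mean(2).astype(int)
print('shut',i0[200:236,338].tolist())
O=np.array([582.2,-73.9]);R=np.array([[1,-.025],[.025,1]])
for y,z in [(14,68),(12,66),(8,62),(5,58)]:
    print(y,z,np.round(proj(q,[*(O+R@[25,y]),z]),1))
for t in('vial_mid','light_cover'):
  for r in manip.search_frame(q,t)[:4]:
    e=r['extent'];print(t,round(r['p'],2),[round(a*b,1) for a,b in zip(e,[640,400,640,400])])
E
```

```text
[531.3455977  -48.21237605  17.65186728] [-5.65591614  3.86048976  4.68700309] 9.175
330 [194, 195, 196, 195, 196, 196, 195, 195, 195, 197, 196, 192, 123, 36, 14, 9, 17, 12, 16, 15, 13, 13, 11, 7, 9, 3, 10, 11, 21, 54, 72, 88, 178, 103, 45, 38]
338 [200, 197, 190, 181, 178, 173, 167, 160, 140, 119, 85, 78, 44, 20, 1, 2, 7, 11, 15, 10, 8, 6, 7, 8, 6, 7, 10, 10, 17, 56, 69, 107, 177, 72, 38, 36]
346 [181, 172, 173, 153, 128, 122, 97, 105, 183, 163, 120, 81, 36, 11, 9, 8, 7, 7, 10, 16, 9, 11, 12, 2, 7, 14, 9, 13, 25, 54, 72, 129, 159, 67, 34, 40]
stop 330 [195, 192, 194, 196, 195, 196, 197, 194, 198, 197, 193, 78, 22, 15, 19, 20, 23, 22, 11, 5, 14, 9, 9, 5, 8, 12, 10, 11, 22, 61, 70, 81, 176, 77, 41, 38]
stop 338 [202, 198, 189, 183, 174, 169, 166, 154, 136, 110, 70, 24, 3, 11, 11, 16, 1, 11, 3, 3, 2, 4, 11, 15, 11, 12, 13, 10, 22, 58, 68, 102, 178, 78, 38, 34]
stop 346 [175, 166, 173, 152, 127, 117, 92, 103, 188, 152, 93, 30, 11, 9, 8, 6, 2, 6, 5, 6, 11, 9, 10, 9, 11, 4, 5, 17, 33, 63, 70, 119, 150, 63, 38, 40]
shut [180, 178, 174, 166, 161, 154, 154, 139, 126, 107, 77, 69, 68, 70, 64, 73, 118, 171, 176, 175, 177, 180, 179, 177, 178, 177, 172, 135, 42, 20, 16, 13, 17, 15, 20, 14]
14 68 [[336.7 214.1]]
12 66 [[336.7 215.6]]
8 62 [[336.8 218.6]]
5 58 [[336.8 221.3]]
vial_mid 0.75 [315.6, 170.5, 18.6, 7.9]
vial_mid 0.7 [219.8, 270.6, 25.7, 11.0]
vial_mid 0.69 [223.5, 226.5, 20.5, 27.7]
vial_mid 0.56 [332.0, 297.0, 18.7, 28.1]
light_cover 0.81 [276.2, 213.2, 80.9, 18.3]
light_cover 0.21 [269.2, 198.7, 137.4, 62.3]
```

The cover stands at about 1.14 by the edge shift (0.8 px below its stop), and the force is now only spring and pad friction. Pushing on.

Call:
jog_arm(commands=[{"grip":0.0,"dx":-4,"dy":0,"dz":-0.6,"roll":0},{"grip":0.0,"dx":-4,"dy":0,"dz":0,"roll":0},{"grip":0.0,"dx":-4,"dy":0,"dz":0,"roll":0},{"grip":0.0,"dx":-4,"dy":0,"dz":0,"roll":0},{"grip":0.0,"dx":-4,"dy":0,"dz":0,"roll":0}])

```text
t: 9.9
eef_pos: [538.0, -45.8, 16.8]
tcp_rot: [3.135, -0.031, -3.115]
contact_force: [-32.9, 4.6, 22.1]
gripper_width: 0.503
grip_force: 17.7
```

```bash
python3 - <<'E'
from h import *
p=cam('wrist');q=cam('side');c=cam('scene')
for _ in range(2):
    st=manip.sense(); print(np.round(st['eef_pos'],1),st['tcp_rot'],st['contact_force'],st['ft_torque'],st['grip_force'],st['t'])
for n,x in(('wrist',p),('side',q),('scene',c)):
  cv2.imwrite(f'pics/d_{n}.png',x['frame'][:,:,::-1])
  for t in('vial_mid','light_cover'):
    for r in manip.search_frame(x,t)[:5]:
      e=r['extent'];print(n,t,round(r['p'],2),[round(a*b,1) for a,b in zip(e,[640,400,640,400])])
# side: vial rows between cap and mouth
g=q['frame'].mean(2).astype(int)
for r in range(236,250,2): print(r,g[r,285:350].tolist())
F=st['contact_force'];M=st['ft_torque']*1000
E
```

```text
[538.1 -45.7  16.6] [ 3.13480932 -0.03035856 -3.11541804] [-29.06793552   3.95432963  23.85984984] [ 0.3441492   5.040375   -0.68630947] 16.573124939168338 10.05
[538.1 -45.7  16.6] [ 3.13480932 -0.03035856 -3.11541804] [-29.06793552   3.95432963  23.85984984] [ 0.3441492   5.040375   -0.68630947] 16.573124939168338 10.05
wrist vial_mid 0.91 [255.9, 267.1, 37.7, 97.4]
wrist vial_mid 0.7 [34.3, 0.0, 69.6, 30.8]
wrist vial_mid 0.43 [249.5, 3.1, 23.9, 5.9]
wrist light_cover 0.67 [289.2, 153.5, 110.1, 219.0]
side vial_mid 0.83 [330.2, 296.7, 18.3, 28.2]
side vial_mid 0.78 [221.4, 230.7, 21.6, 21.6]
side vial_mid 0.63 [220.2, 272.1, 23.9, 11.7]
side vial_mid 0.42 [319.9, 168.4, 12.9, 9.0]
side vial_mid 0.17 [313.8, 245.5, 12.5, 27.9]
side light_cover 0.68 [277.0, 212.3, 80.5, 22.1]
scene vial_mid 0.82 [272.7, 270.1, 25.9, 12.1]
scene vial_mid 0.68 [334.4, 227.1, 15.9, 15.6]
scene vial_mid 0.63 [317.4, 277.8, 26.0, 26.8]
scene vial_mid 0.46 [255.9, 201.4, 13.5, 14.0]
scene light_cover 0.87 [292.8, 213.0, 51.0, 34.1]
236 [37, 36, 39, 35, 36, 34, 39, 34, 39, 38, 25, 25, 23, 21, 26, 24, 23, 2
[... 1106 characters left out ...]
 38, 37, 37, 37, 36, 37, 22, 15, 9, 11, 9, 16, 48, 63, 69, 72, 76, 73, 76, 78, 76, 76, 76, 76, 77, 77, 80, 80, 80, 78, 62, 35, 14, 8, 3, 12, 3, 11, 11, 10, 9, 8, 9, 10, 4, 4, 5, 3, 13, 6]
246 [34, 37, 40, 36, 35, 37, 37, 38, 42, 36, 36, 40, 37, 38, 38, 40, 38, 38, 37, 40, 36, 27, 18, 17, 14, 14, 20, 42, 55, 64, 62, 61, 66, 65, 63, 64, 65, 66, 63, 59, 61, 56, 55, 59, 55, 47, 27, 7, 11, 12, 12, 9, 3, 10, 7, 3, 12, 12, 2, 11, 6, 9, 4, 11, 0]
248 [40, 34, 38, 39, 41, 39, 38, 37, 37, 27, 27, 22, 11, 18, 19, 21, 28, 34, 33, 39, 36, 38, 34, 35, 35, 33, 40, 37, 42, 76, 88, 96, 98, 94, 88, 93, 87, 93, 99, 105, 106, 108, 113, 111, 98, 77, 42, 13, 12, 6, 6, 1, 10, 11, 11, 6, 5, 2, 7, 8, 10, 9, 3, 5, 7]
```

The torques show that the blocking force sits on the tray finger, so the vial itself is caught, probably at the start of the chamber's right wall. I'll back off so it is unloaded, then measure how it lies.

Call:
jog_arm(commands=[{"grip":0.0,"dx":8,"dy":0,"dz":0,"roll":0},{"grip":0.0,"dx":8,"dy":0,"dz":0,"roll":0},{"grip":0.0,"dx":8,"dy":0,"dz":0,"roll":0},{"grip":0.0,"dx":4,"dy":0,"dz":0,"roll":0},{"grip":0.0,"dx":0,"dy":0,"dz":0,"roll":0}])

```text
t: 10.98
eef_pos: [530.4, -49.4, 20.2]
tcp_rot: [3.141, 0.006, -3.116]
contact_force: [5.1, 6.1, 6.3]
gripper_width: 0.501
grip_force: 4.1
```

```bash
python3 - <<'E'
from h import *
p=cam('wrist','e_w');q=cam('side','e_s')
st=manip.sense(); print(np.round(st['eef_pos'],1),st['tcp_rot'],st['contact_force'],st['ft_torque'],st['grip_force'],st['t'])
O=np.array([582.2,-73.9]);R=np.array([[1,-.025],[.025,1]])
def rd(x,y,z): return [*(O+R@[x,y]),z]
print('wrist proj: vial axis cap/front top',proj(p,[rd(-34,0,28),rd(14,0,28),rd(-34,12,16),rd(14,12,16),rd(-34,-12,16),rd(14,-12,16),rd(12,-13.5,32.5),rd(0,-13.5,11)]).round(0).tolist())
print('side proj',proj(q,[rd(-34,0,28),rd(14,0,28),rd(14,-12,16),rd(12,-13.5,32.5),rd(12,-13.5,4),rd(12,-16,32.5)]).round(1).tolist())
f=p['frame'].astype(int)
for r in range(246,300,6)  : print(r,f[r,225:310].mean(1).astype(int).tolist())
for r in range(334,372,5)  : print(r,f[r,235:320].mean(1).astype(int).tolist())
for r in manip.search_frame(p,'vial_mid')[:3]: print([round(a*b,1) for a,b in zip(r['extent'],[640,400,640,400])],r['p'])
E
```

```text
[530.4 -49.4  20.1] [ 3.14113284  0.00597071 -3.1160785 ] [4.10859967 4.88486382 5.69870484] [ 1.21049133 -0.7680872  -0.10897161] 4.145244117826223 11.075
wrist proj: vial axis cap/front top [[276.0, 294.0], [279.0, 374.0], [301.0, 283.0], [303.0, 358.0], [257.0, 283.0], [261.0, 359.0], [252.0, 377.0], [259.0, 332.0]]
side proj [[305.8, 235.4], [330.9, 234.9], [331.1, 243.8], [330.2, 238.1], [330.0, 248.9], [330.2, 239.0]]
246 [107, 107, 106, 104, 109, 104, 106, 106, 109, 108, 107, 105, 106, 109, 106, 87, 69, 66, 68, 65, 66, 67, 68, 66, 69, 69, 66, 66, 69, 67, 62, 60, 60, 63, 61, 47, 47, 47, 46, 42, 42, 40, 42, 41, 45, 44, 46, 45, 41, 44, 40, 45, 35, 26, 25, 30, 28, 31, 31, 52, 69, 67, 70, 69, 69, 66, 69, 69, 67, 69, 70, 68, 70, 70, 66, 70, 64, 69, 70, 68, 66, 63, 63, 67, 62]
252 [108, 106, 106, 106, 107, 107, 108, 106, 107, 108, 108, 107, 106, 108, 106, 100, 77, 67, 64, 69, 67, 67, 65, 65, 67, 67, 67, 64, 66, 69, 60, 46, 39, 45, 42, 44, 43, 43, 44, 48, 44, 41, 44, 42, 43, 43, 44, 40, 43, 39, 35, 29, 30, 25, 33, 30, 27, 33, 28, 50, 65, 68, 66, 66, 63, 65, 69, 68, 69, 67, 68, 68, 70,
[... 4990 characters left out ...]
7, 209, 211, 215, 215, 217, 218, 218, 210, 221, 232, 242, 246, 246, 246, 245, 244, 244, 244, 243, 238, 234, 232, 231, 231, 231, 231, 231, 201, 158, 109, 64, 46, 27, 18, 18, 18, 19, 17, 15, 21, 20, 18, 16, 17, 20, 15, 9, 18, 16, 19, 17]
369 [27, 27, 25, 28, 30, 27, 35, 33, 34, 36, 35, 38, 36, 39, 34, 34, 35, 37, 38, 21, 22, 23, 25, 19, 19, 18, 19, 15, 18, 16, 79, 135, 145, 146, 145, 144, 146, 146, 144, 147, 147, 146, 180, 222, 230, 231, 231, 231, 230, 229, 230, 231, 230, 230, 230, 229, 231, 230, 231, 207, 125, 24, 12, 12, 19, 17, 16, 18, 11, 16, 18, 15, 19, 19, 20, 16, 19, 14, 20, 17, 9, 15, 18, 18, 17]
[258.9, 270.0, 40.7, 97.0] 0.81
[43.9, 0.0, 70.0, 49.3] 0.75
[247.7, 1.7, 66.0, 25.1] 0.58
```

The wrist edges show the vial lying about 2 mm right of centre, since it rolls freely. Its front edge therefore catches on the right wall's start at x = 12. I'll go into light contact, then drag the cap left by friction while the bar finger keeps its place.

Call:
jog_arm(commands=[{"grip":0.0,"dx":-4,"dy":0,"dz":0,"roll":0},{"grip":0.0,"dx":-4,"dy":0,"dz":0,"roll":0},{"grip":0.0,"dx":-3,"dy":0,"dz":0,"roll":0},{"grip":0.0,"dx":-2,"dy":0,"dz":0,"roll":0},{"grip":0.0,"dx":0,"dy":0,"dz":0,"roll":0}])

```text
t: 11.75
eef_pos: [536.1, -48.4, 18.3]
tcp_rot: [3.14, -0.007, -3.115]
contact_force: [-6.5, 3.2, 7.3]
gripper_width: 0.501
grip_force: 4.8
```

```bash
cat > m.py <<'E'
from h import *
p=cam('wrist');st=manip.sense();F=st['contact_force'];M=st['ft_torque']*1000
print(np.round(st['eef_pos'],1),np.round(st['tcp_rot'],3),'F',np.round(F,1),'M',np.round(M),'gw',round(st['gripper_width'],3),'gf',round(st['grip_force'],1),'t',st['t'])
E_=st['eef_pos']; ry=E_[1]+73.9-.025*(E_[0]-582.2); w=88*st['gripper_width']; rx=E_[0]-582.2+.025*(E_[1]+73.9)
print('reader tcp x %.1f  tray y %.1f  bar inner y %.1f; Mz lever ry=%.1f'%(rx,ry-w/2-6.75,ry+w/2,-M[2]/F[0]))
# vial edges in reader y at z16 from wrist rows
O=np.array([582.2,-73.9]);f=p['frame'].mean(2)
q=cam('side');g=q['frame'].mean(2)
col=g[205:225,338];i=np.argmax(col<35);print('cover edge row(338) %.2f'%(205+i-1+(col[i-1]-35)/max(col[i-1]-col[i],1)),'(stop 210.8, 1.14: 212.3)')
for r in range(336,372,5):
    b=np.where(f[r,262:325]>85)[0]
    if len(b):
        u=262+b.max(); X=atz(p,u,r,16)[:2]-O; print(r,u,'x %.1f y %.1f'%(X[0]+.025*X[1],X[1]-.025*X[0]),end=' | ')
# front end row on column 280
print('\ncol285',f[350:384,285].astype(int).tolist())
E
python3 m.py
```

```text
[536.1 -48.4  18.3] [ 3.14  -0.007 -3.115] F [-7.   2.1  7.2] M [ 545. 1105.  -27.] gw 0.503 gf 4.8 t 11.8
reader tcp x -45.5  tray y -2.2  bar inner y 48.8; Mz lever ry=-3.8
cover edge row(338) 212.73 (stop 210.8, 1.14: 212.3)
336 303 x 3.1 y 13.4 | 341 303 x 6.2 y 13.4 | 346 303 x 9.4 y 13.4 | 351 303 x 12.7 y 13.3 | 356 303 x 15.9 y 13.3 | 361 300 x 19.2 y 11.5 | 366 296 x 22.5 y 9.2 | 371 293 x 25.8 y 7.4 | 
col285 [194, 191, 192, 189, 191, 196, 222, 244, 243, 243, 233, 230, 230, 231, 230, 230, 230, 231, 230, 230, 230, 200, 89, 69, 67, 64, 69, 67, 69, 68, 68, 52, 34, 28]
```

Call:
jog_arm(commands=[{"grip":0.0,"dx":-3,"dy":0,"dz":0,"roll":0},{"grip":0.0,"dx":-3,"dy":0,"dz":0,"roll":0},{"grip":0.0,"dx":0,"dy":0,"dz":0,"roll":0}])

```text
t: 12.22
eef_pos: [537.0, -47.6, 17.7]
tcp_rot: [3.138, -0.016, -3.115]
contact_force: [-15.6, 1.4, 14.0]
gripper_width: 0.502
grip_force: 9.1
```

```bash
python3 m.py
```

```text
[537.  -47.6  17.7] [ 3.138 -0.016 -3.115] F [-15.4   1.3  12.9] M [ 222. 2730. -348.] gw 0.5 gf 9.1 t 12.275
reader tcp x -44.5  tray y -1.4  bar inner y 49.4; Mz lever ry=-22.5
cover edge row(338) 212.55 (stop 210.8, 1.14: 212.3)
336 302 x 3.3 y 13.7 | 341 301 x 6.4 y 13.1 | 346 306 x 9.6 y 15.8 | 351 306 x 12.8 y 15.8 | 356 303 x 16.0 y 14.1 | 361 299 x 19.2 y 11.8 | 366 294 x 22.4 y 8.9 | 371 292 x 25.7 y 7.7 | 
col285 [189, 188, 187, 187, 183, 186, 198, 238, 242, 241, 239, 231, 230, 230, 229, 230, 230, 230, 230, 230, 230, 198, 90, 66, 65, 69, 69, 69, 68, 68, 66, 54, 33, 25]
```

```bash
python3 - <<'E'
from h import *
p=cam('wrist');f=p['frame'].mean(2)
ch=" .:-=+*#%@"
print('wrist cols 236..330, rows 264..384')
for r in range(264,386,2): print(r,''.join(ch[min(9,int(f[r,c]/25.6))] for c in range(236,330)))
q=cam('scene');f=q['frame'].mean(2)
print('scene cols 320..362 rows 212..255')
for r in range(212,256): print(r,' '.join('%3d'%f[r,c] for c in range(326,358)))
O=np.array([582.2,-73.9]);R=np.array([[1,-.025],[.025,1]])
rd=lambda x,y,z:[*(O+R@[x,y]),z]
P=[rd(-34,0,5),rd(-34,0,27),rd(14,0,28),rd(14,0,4),rd(14,-12,16),rd(14,12,16),rd(12,-13.5,32.5),rd(12,-13.5,4),rd(12,13.5,11)]
print('scene',proj(q,P).round(1).tolist()); print('wrist',proj(p,P).round(1).tolist())
E
```

```text
wrist cols 236..330, rows 264..384
264 =-:::::::::.......................      .... . ..::::::::::::::::::::::::::::::::::::::::::---
266 =-:::::::.........................  .   . . . . .....::::::::::::::::::::::::::::::::::::::---
268 =-:::::............................  .      .    .  . ...::::::::::::::::::::::::::::::::::---
270 =-::::..........................    ..    .    .    ..   .:::::::::::::::::::::::::::::::::---
272 ==-:............................ ..            ..         .::::::::::::::::::::::::::::::::---
274 =-:............................    ..            . . .    :+******=::::=********+++++++=:::---
276 :.............................    .   .      ..   .  .   .:=******=::::=***************+:::---
278 .............................. . ..  .            . . . . :+******+::::=***************+:::---
280 .............................            .     . .   . .. :+******+=++==+**************+:::---
282 ........................... .          .        . ...    .-+******+=++==+**************+:::---
284 ...........................           .        .   .  ... -+******+=++=
[... 10417 characters left out ...]
86
253  58  51  62  57  59  57  58  54  57  57  59  59  64  76  83  88  89  88  92  89  88  90  90  90  86  82  80  78  76  80  85  92
254  56  55  59  60  58  56  56  60  57  54  58  67  78  83  90  89  89  89  88  89  87  89  91  88  86  80  76  78  79  84  89  98
255  57  60  58  57  56  56  57  59  63  60  68  75  84  88  91  85  87  86  90  87  90  89  91  85  86  81  78  80  81  94  98 102
scene [[334.3, 244.6], [334.5, 235.3], [346.5, 225.6], [346.2, 235.5], [351.2, 232.1], [341.5, 229.1], [351.6, 225.8], [351.1, 237.6], [340.4, 231.3]]
wrist [[277.9, 265.2], [271.9, 283.2], [274.7, 368.3], [280.6, 339.6], [256.4, 353.2], [299.3, 353.0], [246.8, 371.4], [257.8, 336.8], [302.5, 344.1]]
```

The vial's front is still right of centre. A push from behind cannot cure that, because the cap gets dragged left while the front catches on the wall. There is room to place the tray finger outside the right rail, above it, and nudge the vial's front leftwards from the side while the bar stays pressed. First I'll back off and open.

Call:
jog_arm(commands=[{"grip":0.0,"dx":9,"dy":0,"dz":0,"roll":0},{"grip":0.0,"dx":9,"dy":0,"dz":0,"roll":0},{"grip":0.0,"dx":0,"dy":0,"dz":0,"roll":0},{"grip":-0.14,"dx":0,"dy":-2.5,"dz":0,"roll":0},{"grip":-0.28,"dx":0,"dy":-3,"dz":0,"roll":0},{"grip":-0.42,"dx":0,"dy":-3,"dz":0,"roll":0},{"grip":-0.56,"dx":0,"dy":-3,"dz":0,"roll":0},{"grip":-0.56,"dx":0,"dy":0,"dz":0,"roll":0},{"grip":-0.56,"dx":0,"dy":0,"dz":0,"roll":0}])

```text
t: 13.55
eef_pos: [530.6, -61.5, 19.8]
tcp_rot: [-3.141, 0.004, -3.116]
contact_force: [2.9, 1.4, 5.2]
gripper_width: 0.783
grip_force: 2.8
```

```bash
python3 - <<'E'
exec(open('m.py').read())
ch=" .:-=+*#%@"
for r in list(range(262,296,3))+list(range(332,372,2)): print(r,''.join(ch[min(9,int(f[r,c]/25.6))] for c in range(230,340)))
R=np.array([[1,-.025],[.025,1]]);rd=lambda x,y,z:[*(O+R@[x,y]),z]
P=[rd(-34,-11,16),rd(-34,11,16),rd(10,-12,16),rd(10,12,16),rd(10,-13.5,11),rd(10,13.5,11),rd(-34,-13.5,11),rd(-34,13.5,11)]
print('wrist',proj(p,P).round(1).tolist())
for r in manip.search_frame(p,'vial_mid')[:3]: print([round(a*b,1) for a,b in zip(r['extent'],[640,400,640,400])],r['p'])
E
```

```text
[530.6 -61.5  19.7] [-3.141  0.004 -3.115] F [2.5 1.2 5.3] M [ 520. -476.  -55.] gw 0.779 gf 2.8 t 13.6
reader tcp x -51.3  tray y -27.4  bar inner y 48.0; Mz lever ry=21.7
cover edge row(338) 213.86 (stop 210.8, 1.14: 212.3)
336 321 x -1.3 y 10.5 | 341 321 x 2.0 y 10.4 | 346 321 x 5.2 y 10.4 | 351 321 x 8.5 y 10.4 | 356 321 x 11.9 y 10.4 | 361 321 x 15.2 y 10.4 | 366 321 x 18.6 y 10.4 | 371 320 x 22.0 y 9.8 | 
col285 [159, 159, 160, 161, 160, 159, 160, 160, 157, 160, 162, 186, 193, 193, 182, 142, 137, 140, 135, 136, 130, 118, 71, 71, 66, 70, 68, 65, 69, 69, 69, 53, 33, 27]
262 ............ .       .      .. --:::::::::::::::::::::::::::::::::::::::::::::::::::::::::::::::::::::::::::::
265 ..........    .    .    . ..   --:::::::::::::::::::::::::::::::::::::::::::::::::::::::::::::::::::::::::::::
268 .........       .      .     . ++=+++++*+**+=::::::::::::::::::::::::::::::::::::::::::::::::::::::::::::::=**
271 ...... ..            .         ++=++++++*+++=::::::::::::::::::::::::::...::::::::::::=*********+::::=********
274 .....       .       .   .   . #@#=++*+++*+++++++=-:::::
[... 2686 characters left out ...]
::..          
364 %%@%%@%%@%%%@%%@@@%%%@%%@%@@@@@@@@@@@+=++++-.         +####%%%########*##%%%@@@@@@@@@%*++++=:::::.            
366 %%%@%%%%%%@%%@%@%@%%%%%@@%@@@@@@@@%@@@*++++-.         -+++*#%%%%%%@@@@@@@@@@@@@@@@@@@%*++++=:::.              
368 %@%%%%@%@%%%%@%@%%%%%@@%%%@%@@@%@@@@%@*++++-          -+++++++++**%@@@@@@@@@@@@@@@%@@%*++++=::.               
370 %%%%%%@%%%%@%@%@%%%%%%%%%%%@%@@@@@@@@@*+++=:          :+++++++++++*%@@@@%@@@@@@@@@@@@%*+++=:.                 
wrist [[281.2, 283.2], [321.8, 283.2], [281.9, 353.3], [323.8, 353.2], [280.4, 347.5], [326.4, 347.4], [277.9, 278.9], [326.4, 278.9]]
[276.1, 2.0, 65.0, 25.4] 0.97
[281.0, 271.2, 39.8, 95.2] 0.84
[71.4, 0.0, 68.6, 48.5] 0.84
```

The clear view puts the vial about 1.2 mm right of centre, on the verge of catching the wall edge. Next I slide the tray finger forward outside the right rail, next to the vial's front half.

Call:
jog_arm(commands=[{"grip":-0.56,"dx":-5,"dy":0,"dz":0,"roll":0},{"grip":-0.56,"dx":-6,"dy":0,"dz":0,"roll":0},{"grip":-0.56,"dx":-6,"dy":0,"dz":0,"roll":0},{"grip":-0.56,"dx":-6,"dy":0,"dz":0,"roll":0},{"grip":-0.56,"dx":-6,"dy":0,"dz":0,"roll":0},{"grip":-0.56,"dx":-6,"dy":0,"dz":0,"roll":0},{"grip":-0.56,"dx":-4,"dy":0,"dz":0,"roll":0},{"grip":-0.56,"dx":0,"dy":0,"dz":0,"roll":0}])

```text
t: 14.7
eef_pos: [565.1, -59.2, 18.4]
tcp_rot: [3.14, -0.005, -3.115]
contact_force: [-3.3, 2.5, 5.3]
gripper_width: 0.779
grip_force: 3.1
```

```bash
python3 m.py | head -3
```

```text
[565.1 -59.2  18.5] [ 3.14  -0.004 -3.115] F [-3.8  3.4  5.5] M [797. 629.  87.] gw 0.782 gf 3.2 t 14.75
reader tcp x -16.8  tray y -26.1  bar inner y 49.5; Mz lever ry=22.7
cover edge row(338) 213.32 (stop 210.8, 1.14: 212.3)
```

Call:
jog_arm(commands=[{"grip":-0.5,"dx":0,"dy":1.3,"dz":0,"roll":0},{"grip":-0.44,"dx":0,"dy":1.3,"dz":0,"roll":0},{"grip":-0.38,"dx":0,"dy":1.3,"dz":0,"roll":0},{"grip":-0.38,"dx":0,"dy":0,"dz":0,"roll":0},{"grip":-0.38,"dx":0,"dy":0,"dz":0,"roll":0}])

```text
t: 15.42
eef_pos: [565.0, -55.3, 18.6]
tcp_rot: [3.14, -0.004, -3.115]
contact_force: [-4.0, 2.2, 5.4]
gripper_width: 0.692
grip_force: 3.2
```

```bash
python3 - <<'E'
exec(open('m.py').read())
for r in manip.search_frame(p,'vial_mid')[:3]: print([round(a*b,1) for a,b in zip(r['extent'],[640,400,640,400])],r['p'])
R=np.array([[1,-.025],[.025,1]]);rd=lambda x,y,z:[*(O+R@[x,y]),z]
P=[rd(-34,-11,16),rd(-34,11,16),rd(-15,-12,16),rd(-15,12,16),rd(-34,-13.5,11),rd(-34,13.5,11),rd(-34,0,27),rd(-34,0,5)]
print('wrist',proj(p,P).round(1).tolist())
ch=" .:-=+*#%@"
for r in list(range(200,296,3)): print(r,''.join(ch[min(9,int(f[r,c]/25.6))] for c in range(230,340)))
E
```

```text
[565.  -55.3  18.6] [ 3.14  -0.004 -3.115] F [-3.8  4.1  5.2] M [821. 693.  95.] gw 0.69 gf 3.2 t 15.475
reader tcp x -16.8  tray y -18.1  bar inner y 49.4; Mz lever ry=25.2
cover edge row(338) 213.31 (stop 210.8, 1.14: 212.3)
336 307 x 32.1 y 8.0 | 341 307 x 35.3 y 8.0 | 346 307 x 38.5 y 8.0 | 351 307 x 41.7 y 7.9 | 361 322 x 48.3 y 16.4 | 
col285 [144, 147, 134, 64, 63, 63, 65, 58, 26, 14, 18, 16, 19, 16, 15, 18, 17, 12, 15, 21, 12, 30, 64, 66, 69, 64, 70, 68, 67, 67, 67, 54, 34, 26]
[271.9, 212.1, 45.5, 81.4] 0.7
wrist [[268.3, 223.0], [311.2, 223.0], [267.8, 257.5], [313.4, 257.5], [265.1, 220.2], [316.3, 220.2], [287.4, 229.7], [291.8, 217.1]]
200 ==================--::::::::::::::::::::::::::::::::::::::::::::::::::::::::::::::::::::::::::::::::::=******+
203 ===================-::::::::::::::::::::::::::::::::::::::::::::::::::::::::::::::::::::::::::::::::::=******+
206 ===================-:::::::::::::::::::::::::::::::::::::::::::::::::::::::::::::::::::::::::::::::::::--=***+
209 ===================-::::::::::::::::::::::::::::::::::::::::::::::::::::::::::::::::::::::::::
[... 2536 characters left out ...]
::::::::::
278 .................                   .:::::==++++++++***************************++++++=::::::::::::::::::::::::
281 ............ . .     .. .   .     .-=++=:--==+++++++**************************++++++==::::::::::::::::::::::::
284 ............... .  ..  .  .    . .:-=++=---===++++++**************************++++++==::::::::::::::::::::::::
287 .............. ...... . .    .  .==:=++=-:-===+++++++*************************++++++=-::::::::::::::::::::::::
290 .................. ....... .....::=+++++--+++++++++++**************************+++++=-::::::::::::::::::::::::
293 :..............................:::::-+++--=++++********************************+++++=-::::::::::::::.     ....
```

The vial now lies straight and left of the wall edge, centre about +1 mm. Next: open, go back behind the cap, re-centre the tray finger on the vial.

Call:
jog_arm(commands=[{"grip":-0.47,"dx":0,"dy":-2,"dz":0,"roll":0},{"grip":-0.56,"dx":0,"dy":-2,"dz":0,"roll":0},{"grip":-0.56,"dx":0,"dy":0,"dz":0,"roll":0},{"grip":-0.56,"dx":8,"dy":0,"dz":0,"roll":0},{"grip":-0.56,"dx":8,"dy":0,"dz":0,"roll":0},{"grip":-0.56,"dx":8,"dy":0,"dz":0,"roll":0},{"grip":-0.56,"dx":8,"dy":0,"dz":0,"roll":0},{"grip":-0.56,"dx":8,"dy":0,"dz":0,"roll":0},{"grip":-0.56,"dx":5,"dy":0,"dz":0,"roll":0},{"grip":-0.56,"dx":0,"dy":0,"dz":0,"roll":0}])

```text
t: 16.82
eef_pos: [525.1, -61.6, 20.0]
tcp_rot: [-3.141, 0.005, -3.116]
contact_force: [3.1, 2.8, 5.1]
gripper_width: 0.781
grip_force: 3.3
```

Call:
jog_arm(commands=[{"grip":-0.4,"dx":0,"dy":3.5,"dz":0,"roll":0},{"grip":-0.24,"dx":0,"dy":3.5,"dz":0,"roll":0},{"grip":-0.08,"dx":0,"dy":3.5,"dz":0,"roll":0},{"grip":0.06,"dx":0,"dy":3,"dz":0,"roll":0},{"grip":0.06,"dx":0,"dy":0,"dz":0,"roll":0},{"grip":0.06,"dx":-3,"dy":0,"dz":0,"roll":0},{"grip":0.06,"dx":-3,"dy":0,"dz":0,"roll":0},{"grip":0.06,"dx":0,"dy":0,"dz":0,"roll":0}])

```text
t: 17.82
eef_pos: [526.0, -47.1, 18.7]
tcp_rot: [3.14, -0.004, -3.115]
contact_force: [-3.8, 2.3, 6.0]
gripper_width: 0.47
grip_force: 3.0
```

```bash
cat > n.py <<'E'
exec(open('m.py').read().split('# vial edges')[0])
O=np.array([582.2,-73.9]);f=p['frame'].mean(2);q=cam('side');g=q['frame'].mean(2)
col=g[205:225,338];i=np.argmax(col<35);print('cover row %.2f (stop 210.8)'%(205+i-1+(col[i-1]-35)/max(col[i-1]-col[i],1)))
for r in manip.search_frame(p,'vial_mid')[:2]:
    e=[a*b for a,b in zip(r['extent'],[640,400,640,400])]
    L,Rr=[atz(p,u,330,16)[:2]-O for u in(e[0],e[0]+e[2])]; print('bbox',np.round(e,1),round(r['p'],2),'y L %.1f R %.1f'%(L[1]-.025*L[0],Rr[1]-.025*Rr[0]))
E
python3 n.py
```

```text
[526.  -47.2  18.7] [ 3.14  -0.004 -3.115] F [-3.4  2.1  5.5] M [607. 552.  48.] gw 0.471 gf 3.0 t 17.875
reader tcp x -55.6  tray y 0.7  bar inner y 48.9; Mz lever ry=14.0
cover row 213.34 (stop 210.8)
bbox [236.8   2.6  86.1  33.7] 0.97 y L -21.8 R 26.1
bbox [261.5 278.1  38.   91.5] 0.91 y L -8.1 R 13.0
```

Call:
jog_arm(commands=[{"grip":0.06,"dx":-4,"dy":0,"dz":0,"roll":0},{"grip":0.06,"dx":-4,"dy":0,"dz":0,"roll":0},{"grip":0.06,"dx":-4,"dy":0,"dz":0,"roll":0},{"grip":0.06,"dx":-4,"dy":0,"dz":0,"roll":0},{"grip":0.06,"dx":-3,"dy":0,"dz":0,"roll":0},{"grip":0.06,"dx":0,"dy":0,"dz":0,"roll":0}])

```text
t: 18.73
eef_pos: [544.3, -46.4, 18.4]
tcp_rot: [3.14, -0.005, -3.115]
contact_force: [-4.0, 3.2, 5.1]
gripper_width: 0.469
grip_force: 3.2
```

```bash
python3 n.py
```

```text
[544.3 -46.4  18.4] [ 3.14  -0.005 -3.115] F [-4.5  3.   4.9] M [781. 786. 124.] gw 0.468 gf 3.2 t 18.775
reader tcp x -37.2  tray y 1.1  bar inner y 49.0; Mz lever ry=27.7
cover row 213.08 (stop 210.8)
bbox [261.3 265.6  40.4  92.5] 0.79 y L -7.9 R 14.6
bbox [42.9  1.4 57.7 14.9] 0.58 y L -126.4 R -95.8
```

It passed the catching point freely. Continuing towards the end stop.

Call:
jog_arm(commands=[{"grip":0.06,"dx":-4,"dy":0,"dz":0,"roll":0},{"grip":0.06,"dx":-4,"dy":0,"dz":0,"roll":0},{"grip":0.06,"dx":-4,"dy":0,"dz":0,"roll":0},{"grip":0.06,"dx":-4,"dy":0,"dz":0,"roll":0},{"grip":0.06,"dx":-4,"dy":0,"dz":0,"roll":0},{"grip":0.06,"dx":-4,"dy":0,"dz":0,"roll":0},{"grip":0.06,"dx":0,"dy":0,"dz":0,"roll":0}])

```text
t: 19.75
eef_pos: [568.4, -45.7, 18.4]
tcp_rot: [3.14, -0.005, -3.115]
contact_force: [-4.0, 3.1, 5.6]
gripper_width: 0.467
grip_force: 3.2
```

```bash
python3 n.py
```

```text
[568.4 -45.7  18.4] [ 3.14  -0.005 -3.115] F [-4.   3.8  5.5] M [709. 755.  59.] gw 0.468 gf 3.2 t 19.8
reader tcp x -13.1  tray y 1.2  bar inner y 49.1; Mz lever ry=14.7
cover row 212.93 (stop 210.8)
bbox [262.6 266.3  37.3  93.6] 0.8 y L -7.1 R 13.6
```

Call:
jog_arm(commands=[{"grip":0.06,"dx":-3,"dy":0,"dz":0,"roll":0},{"grip":0.06,"dx":-3,"dy":0,"dz":0,"roll":0},{"grip":0.06,"dx":-2,"dy":0,"dz":0,"roll":0},{"grip":0.06,"dx":-1,"dy":0,"dz":0,"roll":0},{"grip":0.06,"dx":0,"dy":0,"dz":0,"roll":0}])

```text
t: 20.52
eef_pos: [576.9, -45.5, 18.3]
tcp_rot: [3.14, -0.006, -3.115]
contact_force: [-5.4, 3.8, 5.6]
gripper_width: 0.47
grip_force: 3.2
```

```bash
python3 n.py
```

```text
[576.9 -45.5  18.3] [ 3.14  -0.006 -3.115] F [-4.7  3.6  5. ] M [595. 912. 122.] gw 0.473 gf 3.2 t 20.575
reader tcp x -4.5  tray y 1.0  bar inner y 49.3; Mz lever ry=26.2
cover row 193.33 (stop 210.8)
bbox [262.8 264.7  39.3  95.9] 0.79 y L -6.9 R 14.9
```

Call:
jog_arm(commands=[{"grip":0.06,"dx":-1.5,"dy":0,"dz":0,"roll":0},{"grip":0.06,"dx":-1.5,"dy":0,"dz":0,"roll":0},{"grip":0.06,"dx":-1,"dy":0,"dz":0,"roll":0},{"grip":0.06,"dx":0,"dy":0,"dz":0,"roll":0}])

```text
t: 21.18
eef_pos: [579.4, -45.4, 18.2]
tcp_rot: [3.14, -0.009, -3.115]
contact_force: [-7.4, 1.9, 8.1]
gripper_width: 0.47
grip_force: 5.0
```

```bash
python3 n.py
```

```text
[579.4 -45.4  18.2] [ 3.14  -0.008 -3.115] F [-7.7  1.7  9.3] M [ 433. 1336.  -57.] gw 0.47 gf 5.0 t 21.225
reader tcp x -2.1  tray y 1.2  bar inner y 49.3; Mz lever ry=-7.3
cover row 193.33 (stop 210.8)
bbox [262.6 266.4  34.8  94.9] 0.74 y L -6.9 R 12.4
bbox [221.2  53.2 189.6 319.5] 0.29 y L -29.8 R 75.4
```

Call:
jog_arm(commands=[{"grip":0.06,"dx":-1.5,"dy":0,"dz":0,"roll":0},{"grip":0.06,"dx":-1.5,"dy":0,"dz":0,"roll":0},{"grip":0.06,"dx":0,"dy":0,"dz":0,"roll":0}])

```text
t: 21.7
eef_pos: [579.5, -45.3, 17.9]
tcp_rot: [3.139, -0.014, -3.115]
contact_force: [-14.2, 0.1, 13.2]
gripper_width: 0.469
grip_force: 7.7
```

It is firm against the end stop at the predicted position. Drawing back with the bar still held, then letting the bar up.

Call:
jog_arm(commands=[{"grip":0.06,"dx":4,"dy":0,"dz":0,"roll":0},{"grip":0.06,"dx":6,"dy":0,"dz":0,"roll":0},{"grip":0.06,"dx":8,"dy":0,"dz":0,"roll":0},{"grip":0.06,"dx":8,"dy":0,"dz":0,"roll":0},{"grip":0.06,"dx":8,"dy":0,"dz":0,"roll":0},{"grip":0.06,"dx":8,"dy":0,"dz":0,"roll":0},{"grip":0.06,"dx":8,"dy":0,"dz":0,"roll":0},{"grip":0.06,"dx":0,"dy":0,"dz":0,"roll":0}])

```text
t: 22.7
eef_pos: [539.4, -47.6, 20.0]
tcp_rot: [-3.142, 0.005, -3.116]
contact_force: [2.9, 3.2, 6.3]
gripper_width: 0.47
grip_force: 3.3
```

```bash
python3 - <<'E'
exec(open('n.py').read())
R=np.array([[1,-.025],[.025,1]]);rd=lambda x,y,z:[*(O+R@[x,y]),z]
print('cap at home proj',proj(p,[rd(8,-11,16),rd(8,11,16),rd(8,0,27),rd(8,0,5)]).round(1).tolist())
for r in list(range(325,372,2)): print(r,' '.join('%3d'%f[r,c] for c in range(250,310,3)))
E
```

```text
[539.4 -47.6  20. ] [ 3.142  0.005 -3.116] F [3.2 3.4 6.1] M [ 700. -532.  -73.] gw 0.474 gf 3.3 t 22.75
reader tcp x -42.1  tray y -0.2  bar inner y 48.2; Mz lever ry=22.8
cover row 214.14 (stop 210.8)
bbox [40.4  0.8 65.9 26.5] 0.87 y L -131.1 R -95.5
bbox [260.6 331.7  40.   42.2] 0.68 y L -9.9 R 12.7
cap at home proj [[258.9, 336.0], [297.8, 335.9], [275.5, 349.0], [280.9, 324.3]]
325  52  50  53  50  49  53  53  53  56  53  57  54  55  55  56  56  54  59  57  57
327  51  50  52  50  53  54  53  51  51  53  53  52  52  53  53  55  53  56  55  51
329  49  47  51  52  52  49  51  56  52  50  50  52  53  50  54  50  54  52  55  54
331  46  46  44  46  48  49  45  42  45  44  43  43  44  44  42  42  45  58  58  58
333  36  37  35  39  34  30  28  21  23  21  32  26  22  21  29  30  23  62  65  65
335  34  36  40  40  38  34  26  18  27  21  25  25  28  27  24  22  29  55  63  65
337  39  42  36  39  40  32  25  25  23  22  25  24  22  21  22  27  27  50  67  64
339  37  38  39  37  37  32  28  25  25  27  27  19  22  25  18  27  25  50  64  58
341  36  42  37  38  34  37  26  18  23 
[... 603 characters left out ...]
  47  14  19  14  15  15  17
357  37  37  39  40 130  57  46  49  49  48  48  52  48  24  20   6  16  12  18  21
359  38  35  35  36 100 103  41  50  50  48  51  51  47  19  14   6  16  14  19  15
361  38  33  37  37  96 110  99  48  51  50  51  50  53  21  17  17  19  16  19  21
363  32  37  37  33  84 113 128 139 138  70  61  83 177  17  16  17  13  17  18  11
365  39  37  37  34  77 117 132 144 165 230 233 233 233  19  15  20  17  16  19  16
367  38  37  38  18  60 125 134 144 166 231 233 235 232  17  13  14  16  15  23  13
369  36  38  41  18  54 131 138 145 151 231 234 234 232  78  20  18  16  16  20  19
371  43  40  48  29  41 118 126 131 133 202 205 203 204  60  27  28  23  25  34  29
```

The cap's rear edge is at row ~347, where home predicts 349, so the vial stayed put. Releasing the bar now.

Call:
jog_arm(commands=[{"grip":0.06,"dx":0,"dy":0,"dz":-4,"roll":0},{"grip":0.06,"dx":0,"dy":0,"dz":-5,"roll":0},{"grip":0.06,"dx":0,"dy":0,"dz":-6,"roll":0},{"grip":0.06,"dx":0,"dy":0,"dz":-7,"roll":0},{"grip":0.06,"dx":0,"dy":0,"dz":-8,"roll":0},{"grip":0.06,"dx":0,"dy":0,"dz":-20,"roll":0},{"grip":0.06,"dx":0,"dy":0,"dz":-40,"roll":0},{"grip":0.06,"dx":15,"dy":0,"dz":-40,"roll":0},{"grip":0.06,"dx":15,"dy":0,"dz":0,"roll":0},{"grip":0.06,"dx":0,"dy":0,"dz":0,"roll":0}])

```text
t: 24.1
eef_pos: [505.0, -48.1, 148.7]
tcp_rot: [3.141, -0.002, -3.115]
contact_force: [-0.4, 0.2, -0.6]
gripper_width: 0.47
grip_force: 0.0
```

```bash
python3 - <<'E'
from h import *
q=cam('side');c=cam('scene');w=cam('wrist');st=manip.sense();print(st['eef_pos'],st['contact_force'],st['t'])
for n,x in(('side',q),('scene',c)):
    a=cv2.imread(f'pics/{n}0.png').mean(2);b=x['frame'].mean(2)
    d=(np.abs(cv2.GaussianBlur(a,(3,3),0)-cv2.GaussianBlur(b,(3,3),0))>25).astype(np.uint8)
    k,l,s,_=cv2.connectedComponentsWithStats(d); print(n,[list(map(int,r)) for r in s[1:] if r[4]>8])
g=q['frame'].mean(2).astype(int);print('side col338 now',g[200:236,338].tolist());print('side col 300',g[200:236,300].tolist())
i0=cv2.imread('pics/side0.png').mean(2).astype(int);print('was 338',i0[200:236,338].tolist());print('was 300',i0[200:236,300].tolist())
for t in['light_cover','vial_mid','crucible','crucible_lid','timer','dropper']:
    for n,x in(('side',q),('scene',c)): print(n,t,[([round(a*b) for a,b in zip(r['extent'],[640,400,640,400])],round(r['p'],2)) for r in manip.search_frame(x,t)[:4]])
E
```

```text
[506.52797612 -48.35295626 148.17409962] [ 0.77343986  0.2052969  -0.18367342] 24.25
side [[19, 0, 61, 23, 1281], [168, 0, 21, 16, 231], [195, 0, 12, 16, 177], [243, 0, 54, 14, 750], [199, 19, 7, 3, 16], [255, 19, 5, 2, 9], [276, 18, 23, 3, 47], [176, 20, 8, 4, 30], [76, 25, 5, 2, 9], [26, 27, 9, 3, 14], [246, 28, 51, 53, 2254], [178, 30, 9, 3, 23], [21, 34, 76, 74, 3157], [293, 73, 7, 6, 19], [252, 83, 47, 75, 2406], [0, 85, 18, 13, 55], [5, 89, 31, 22, 143], [29, 112, 40, 50, 620], [255, 151, 43, 37, 752], [27, 178, 104, 102, 3856], [276, 212, 2, 5, 9], [212, 219, 100, 87, 3399], [37, 233, 33, 23, 220], [293, 235, 20, 7, 125], [288, 237, 4, 3, 10], [0, 264, 26, 15, 316], [144, 271, 16, 24, 223]]
scene [[0, 0, 13, 64, 678], [287, 0, 47, 14, 623], [261, 39, 102, 110, 5353], [9, 78, 3, 6, 11], [3, 90, 6, 16, 48], [4, 115, 8, 14, 63], [0, 133, 40, 46, 362], [281, 133, 7, 3, 13], [46, 142, 5, 3, 13], [8, 149, 35, 13, 217], [24, 151, 57, 137, 4148], [293, 152, 13, 32, 325], [317, 158, 12, 31, 317], [6, 162, 10, 3, 14], [327, 232, 14, 9, 69], [346, 232, 4, 4, 10], [303, 234, 10, 8, 48], [
[... 831 characters left out ...]
1, 68]
side light_cover [([276, 212, 82, 30], 0.73)]
scene light_cover [([292, 212, 75, 34], 0.87)]
side vial_mid [([333, 296, 17, 31], 0.69), ([216, 269, 27, 17], 0.67), ([223, 230, 19, 23], 0.51), ([310, 171, 24, 9], 0.51)]
scene vial_mid [([316, 280, 27, 23], 0.86), ([256, 202, 18, 13], 0.68), ([273, 269, 24, 13], 0.64)]
side crucible [([262, 263, 30, 21], 0.81)]
scene crucible [([355, 252, 26, 25], 0.62)]
side crucible_lid [([282, 203, 21, 6], 0.54)]
scene crucible_lid [([275, 231, 19, 10], 0.6)]
side timer [([334, 188, 32, 25], 0.73)]
scene timer [([294, 202, 32, 18], 0.64)]
side dropper [([357, 241, 23, 42], 0.62), ([272, 198, 135, 63], 0.53)]
scene dropper [([385, 202, 13, 36], 0.87)]
```

The cover edges match the shut profile, the vial is no longer visible in the tray, and nothing else moved apart from shadows. Handing in.

```bash
python3 -c "
from plant import manip
print(manip.finish_job())"
```

```text
the job is handed in; nothing more can be done
None
```

The vial was pushed to a firm stop where the end stop was expected, I drew back, and the cover is shut again. I handed the job in at about 24 s with the arm clear. The vial first caught on the chamber's right wall (about 33 N on the tool), so I nudged it left from the side, bar still pressed, before pushing it home. The network detections show the crucible, lid, timer and dropper where they were; I did not check vials b and c separately.

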